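Scan the lens rack's label, then hold its sprung retaining arm open

ROBOT

A 6-joint arm with a two-finger parallel gripper is mounted at the origin on the work surface. World frame = base frame: x ahead of the robot, y to its left, z up, the work surface at z = 0. Lengths are in m, angles in rad, forces in N, time in s.
With the tool pointing down it reaches from about 0.3 to 0.775 m from the base axis. Payload 14.6 kg.
Tool frame: the origin (TCP) lies on the centre line of the jaws, within the pads' length; the fingertips stand 14 mm ahead of it and the grasp point (between the pads) lies 5 mm behind it; x points along the fingers, y is the direction in which the jaws open and shut, and the axes are right-handed (so a half turn about x gives the same grasp; the last joint's range is limited). The gripper opens to 94 mm and grips with 3 to 60 N. Pads are 16 mm wide; open, the fingers measure 119 mm over their backs; the gripper's body (75 mm by 177 mm) begins 78 mm behind the grasp point.
Start: joints at [1.175, 0.3, 1.521, -0, 1.321, -0.067], TCP at [0.178, 0.521, 0.219] pointing down, gripper open.
Joint ranges: [-3.03, 3.03], [-0.79, 2.21], [0.23, 2.52], [-1.04, 4.18], [0, 3.07], [-2.55, 2.55]. Speed limits (rad/s): [2.22, 2.22, 2.57, 3.14, 3.14, 3.14].

INTERFACE

Orientations are given as [roll, pitch, yaw] about the fixed x, y, z axes, in that order (R = Rz(yaw) Ry(pitch) Rx(roll)).
In Python, from station import * gives the robot as it stands. The module is installed in compiled form; this text tells all that it offers.
- The arm moves only by the shell command python3 -m handwheel 'ROWS' [FORCE]. ROWS is JSON, a list of rows, each a list of 3 entries, a list of its own where there are three numbers: the shift along the tool's x, y, z in mm, then the turn about the tool's x in rad, then the gripper command: -1 is fully open, 1 is shut, values between are in proportion. In form: [[[dx, dy, dz], spin, gripper], ...]. A call has exactly 5 rows; each row is the pose to reach, as a shift and turn from the pose measured when the call began, along the tool's axes at that moment; what a row does not reach only later rows make up. A row lasts 1/10 s, in which the tool goes at most 50 mm and 8.59 degrees, less where a joint would pass 70% of its speed; a pose out of reach is approached as far as the arm can. A call with a gripper value outside its range is refused whole. The fingers move at their own pace and stop on an object; FORCE is the grip in N (left out, the last holds). Time passes only in rows, so rows that repeat a pose let the fingers close, or fill a call up. It gives the time, the measured TCP pose, the force and the opening at its end, in the units of the state.
- get_obs(): the state, without advancing time (a new reading comes with each control period).
- camera(name): name is "scene" or "top" or "wrist"; returns (picture, depth): 384x512x3 uint8, blue, green, red; 384x512 float32, m along the optical axis (not along the pixel's ray), 0 where there is no reading.
- camera_info(name): a dict with "fx", "fy", "cx", "cy" (pixels), "k1" (the pictures are not rectified: a ray, as slopes to the right and down, at radius r is drawn at 1 + k1 r^2 times it, then the intrinsics apply), "extrinsics" (4x4, takes a point from camera to world coordinates). Camera axes: x right, y down, z forward; pixel columns grow to the right and rows downward; lengths in m; the calibration is good to about 2 mm. A picture is of the moment at which its call begins: read the wrist's pose just before it. camera_info takes no time and is no camera call; for the wrist camera it gives the pose at the moment of the call.
- hand_in(): hands the job in, once; it reports no verdict.
The state is a dict: "time_s": time; "qpos": joint angles; "joint_vel": joint speeds; "tau": joint torques, N m; "ee_pos": TCP position; "eef_rot": TCP orientation; "force": force on the tool from outside, world axes, zero at the start; "moment": the same for the moment, N m; "grip_width": finger opening in m.
Only numpy, scipy, OpenCV 4.12 (cv2) and the standard library are available. Lean on these libraries where they do the work, as an engineer would, in place of code of your own. Each camera call takes 0.05 s, during which the arm holds its last target. There are 200 camera calls.

TASK

Check out the lens rack: pick up the bar scanner, point it level and square at the bar label on the rack's sloping end from about 8 cm away, hold it steady there for about two seconds, then lay it back flat on the table and let go. Next push the rack's sprung retaining arm, which ends in an upright thumb tab, back until it is past its click but stops short of its end stop, and finish while still holding it there, so that somebody can lift the lenses out. Leave the occluder paddle, the spectacle frame and the lens case where they are.

Things in the scene. Friction and masses are not known exactly. Their poses are not given: they have to be found in the camera images.
- rack: Green plastic lens rack screwed to the table. Base 125 x 220 x 14 mm high, spanning x -50 to +75 mm and y -110 to +110 mm about its origin (underside, z up). Two upright steel-rimmed lenses (38 mm across) in angled slots fill x -42 to +13, y -45 to +65 mm, up to 54 mm high. Its +y end carries the sloping label plate (70 mm wide, top at 70 mm). The retaining arm runs over the base on the +x side of the lenses; the base below its thumb tab is bare. Yaw of the rack varies.
- label (a point): Centre of the 56 x 36 mm white paper label with black bars on the rack's +y end, 47 mm above the table; the plate leans back so the label faces along the rack's +y and about 30 degrees upward. Axes are those of the rack. To be read, the scanner's level axis should run along the rack's -y direction with spot on this point; tilting is not needed.
- scanner: Straight bar scanner lying on the table, 160 mm long, 30 mm high. Origin at the centre of its length on the underside; its x axis points along the body to the reading nose, z up. Grey handle 28 mm wide from x -80 to +50 mm; black nose block 38 mm wide from x +50 to +80 mm. About 0.12 kg, centre of mass about 5 mm ahead of the origin. Take it from above across the handle near the origin.
- spot (a point): Centre of the scanner's reading zone: a point in the air on the scanner's axis, 80 mm ahead of the nose face (160 mm ahead of the scanner's origin, 15 mm above its underside). Axes are those of the scanner. Should lie on the label's centre, within about 25 mm.
- retainer_swing (a joint): Angle of the sprung arm about its pin in rad: 0 at rest by the lenses, growing as the tab is pushed along the rack's +x (anticlockwise from above). It rides over the pawl from 0.15 to 0.34; past 0.35 it has clicked; end stop 0.58; hold at about 0.44. Push at the tab: 3 N at rest, 7 N onto the pawl, 4 N dropping off it, 8 N at 0.45. The pawl does not latch: let go and it springs back.
- hinge (a point): Point on the arm's upright hinge pin, 45 mm above the table, near the rack's +y end. Axes are those of the rack. The pin's top is 64 mm above the table.
- retainer: The sprung retaining arm. Origin on the hinge pin's axis, 14 mm above the table; axes turn with the arm and equal the rack's at rest. A steel bar (10 mm wide, 38 to 52 mm above the table) runs from the pin along its -y and ends in the thumb tab: an upright grey plate centred 165 mm from the pin, 8 mm thick (x -4 to +4 mm), 46 mm wide (y -188 to -142 mm), from 32 to 84 mm above the table. It is pushed along its own +x, the tab moving in an arc of 165 mm radius about the pin.
- tab_face (a point): Centre of the face to push: the tab's -x face, on the same side as the lenses, 64 mm above the table. Axes are those of the arm. Free space of at least 50 mm in front of the face and from 14 mm above the table upward; the nearest lens slot is 50 mm to the side of the tab's centre.
- paddle: Orange occluder paddle lying flat: 66 mm disc with a handle, 6 mm thick, 173 mm long along its x. Bystander.
- frame: Lilac acrylic spectacle frame lying flat, 140 mm along its y, 54 mm along x, 8 mm thick. Bystander.
- case: White closed lens case, 90 x 65 x 26 mm. Bystander.
Mind the look-alikes: they are no part of the job. What is shaped like the scanner but green is not meant.

How it is judged:
By the outcome, as a careful person would: the job done as asked, in the order asked, and still so for the second after the job is handed in, while the arm keeps its last pose, push and grip.
It also fails if it takes over 58 s, if anything falls off the work surface, if the arm or the gripper's body presses on something with over 40 N, if the wrist force passes 120 N, or if a joint passes its speed limit or range.

## Working session

There is one attempt and no reset: what is moved stays moved. The work goes in short steps, Python scripts to look and compute and a shell command to move; the robot and the scene stay as the last step left them, time stands still between calls to the robot, and variables do not carry over. Pictures are saved under pics/ and viewed, about 8 in all and at most 12, crops included, and the job is handed in when it is done.

```bash
mkdir -p pics
cat > h.py <<'E'
from station import *
import numpy as np, cv2
from scipy.spatial.transform import Rotation as R
def w(info,d,u,v,z=None):
    x=np.array([[[u,v]]],float); K=np.array([[info['fx'],0,info['cx']],[0,info['fy'],info['cy']],[0,0,1]])
    p=cv2.undistortPoints(x,K,np.array([info['k1'],0,0,0,0.]))[0,0]
    E=np.array(info['extrinsics']); ray=E[:3,:3]@np.array([p[0],p[1],1])
    if z is None:
        return E[:3,3]+ray*d
    return E[:3,3]+ray*(z-E[2,3])/ray[2]
def cloud(info,dep):
    v,u=np.mgrid[0:dep.shape[0],0:dep.shape[1]]
    K=np.array([[info['fx'],0,info['cx']],[0,info['fy'],info['cy']],[0,0,1]])
    p=cv2.undistortPoints(np.stack([u,v],-1).reshape(-1,1,2).astype(float),K,np.array([info['k1'],0,0,0,0.])).reshape(*dep.shape,2)
    c=np.dstack([p,np.ones(dep.shape)])*dep[...,None]
    E=np.array(info['extrinsics']); return c@E[:3,:3].T+E[:3,3]
def tool():
    o=get_obs(); return np.array(o['ee_pos']),R.from_euler('xyz',o['eef_rot']).as_matrix(),o
E
python3 - <<'E'
from h import *
p,M,o=tool(); print(o); print(M.round(3))
for n in ('top','scene'):
    i=camera_info(n); a,d=camera(n); cv2.imwrite(f'pics/{n}0.png',cv2.resize(a,(800,600),interpolation=cv2.INTER_CUBIC)); np.savez(f'{n}0.npz',a=a,d=d); print(n,i)
E
```

```text
{'time_s': 0.0, 'qpos': array([ 1.17537879e+00,  3.00470928e-01,  1.52160159e+00,  1.49175828e-05,
        1.32070002e+00, -6.65958421e-02]), 'joint_vel': array([-5.91363365e-04, -2.65725559e-04,  1.26349834e-03, -4.34762511e-04,
        1.85904929e-04, -5.20208374e-05]), 'tau': array([ 7.72248750e-04, -5.31806266e+01, -3.52737415e+01,  7.07995822e-02,
        2.43999698e-02, -4.64312109e-05]), 'ee_pos': array([0.17750906, 0.52029801, 0.21887774]), 'eef_rot': array([-1.64963777,  1.56961635, -1.97846316]), 'force': array([-0.35009297,  0.3186466 ,  0.73087976]), 'moment': array([0.01698294, 0.02694842, 0.05284741]), 'grip_width': 0.09395111394873873}
[[-0.     0.323  0.946]
 [-0.001  0.946 -0.323]
 [-1.    -0.001 -0.   ]]
top {'fx': 421.02334859504396, 'fy': 421.02334859504396, 'cx': 251.13415348730013, 'cy': 194.91823443607439, 'k1': -0.008247007466091884, 'extrinsics': array([[ 1.27353086e-02, -9.86617266e-01,  1.62555165e-01,
         3.62004243e-01],
       [-9.99916407e-01, -1.29290603e-02, -1.34047399e-04,
        -1.26304533e-02],
       [ 2.23393900e-03, -1.62539869e-01, -9.86699448e-01,
         1.20866229e+00],
       [ 0.00000000e+00,  0.00000000e+00,  0.00000000e+00,
         1.00000000e+00]])}
scene {'fx': 410.68094111644984, 'fy': 410.68094111644984, 'cx': 258.60033673634524, 'cy': 191.54406670146417, 'k1': 0.03924295214075439, 'extrinsics': array([[-0.38831998,  0.63356302, -0.66918271,  1.39825274],
       [ 0.92146604,  0.25877227, -0.28971927,  0.3743423 ],
       [-0.01038948, -0.72913292, -0.68429325,  0.91705453],
       [ 0.        ,  0.        ,  0.        ,  1.        ]])}
```

View pics/top0.png

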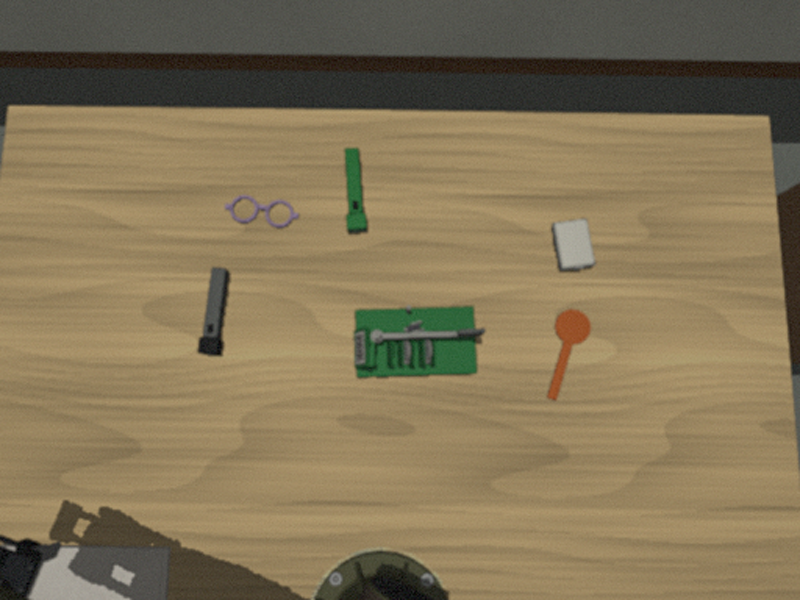

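View pics/scene0.png

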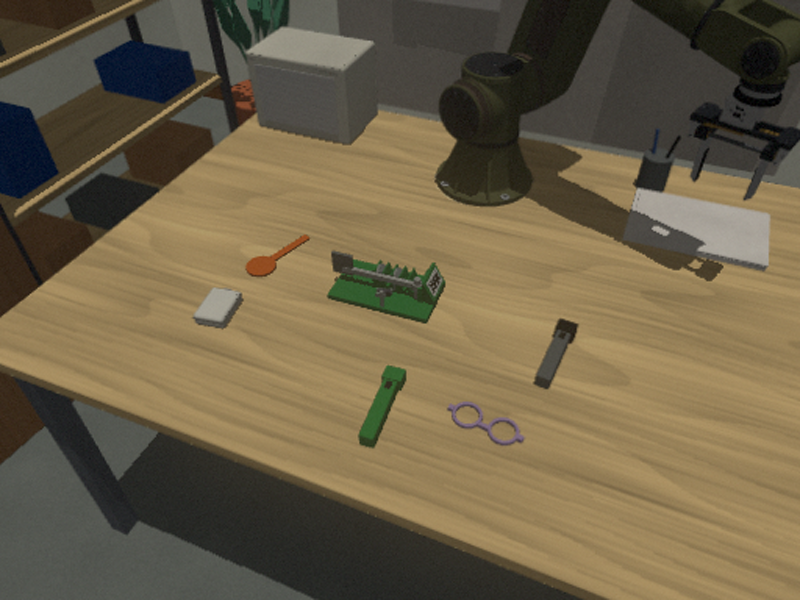

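The top view (800x600) shows:
- **Grey scanner:** handle at (216,305), black nose at (210,346).
- **Green look-alike, not meant:** (355,190).
- **Rack:** (415,342), with the label plate at (362,347), pin at (377,337) and tab at (476,333).
- **Bystanders:** frame (262,212), case (573,245), paddle (570,330).

I choose the grey scanner. Next I'll measure it and check the choice in a crop.

```bash
cat > m.py <<'E'
from h import *
f=np.load('top0.npz'); a,d=f['a'],f['d']; i=camera_info('top'); P=cloud(i,d)
def rect(m,name):
    q=P[m]; r=cv2.minAreaRect((q[:,:2]*1000).astype(np.float32)); print(name,m.sum(),r,'zmed',np.median(q[:,2]).round(4)); return r
def win(x0,x1,y0,y1):
    m=np.zeros(d.shape,bool); s=1.5625; m[int(y0/s):int(y1/s),int(x0/s):int(x1/s)]=1; return m&(d>0)
Z=P[...,2]
rect(win(185,240,255,365)&(Z>0.02),'scanner')
m=win(185,240,255,365)&(Z>0.02); q=P[m]; c=q.mean(0); _,_,vt=np.linalg.svd(q[:,:2]-c[:2],full_matrices=0); print(c,vt[0],(((q[:,:2]-c[:2])@vt[0]).min(),((q[:,:2]-c[:2])@vt[0]).max()))
A=a.astype(int); g=(A[...,1]>A[...,2]*1.4)&(A[...,1]>A[...,0]*1.2)
rect(win(340,490,295,390)&g&(Z<0.03),'rack')
hi=win(340,500,295,390)
for n,m in(('tab',hi&(Z>0.062)&(P[...,1]<-0.1)),('plate/pin',hi&(Z>0.055)&(P[...,1]>-0.06))):
    q=P[m]; print(n,m.sum(),q.round(3)[:40].tolist())
cv2.imwrite('pics/crop0.png',np.hstack([cv2.resize(a[150:240,110:200],(400,400),interpolation=3),cv2.resize(a[175:265,222:322],(400,400),interpolation=3)]))
E
python3 m.py
```

```text
scanner 619 ((543.3748779296875, 314.856689453125), (39.2848014831543, 158.84695434570312), 88.31263732910156) zmed 0.0291
[0.53864419 0.3120895  0.02875489] [-0.99727529  0.07376991] (np.float64(-0.08446396459738485), np.float64(0.07475924286881942))
rack 2120 ((492.6313781738281, -55.189002990722656), (120.865234375, 213.76046752929688), 2.751819372177124) zmed 0.0135
tab 69 [[0.507, -0.129, 0.086], [0.508, -0.131, 0.084], [0.508, -0.134, 0.083], [0.508, -0.137, 0.082], [0.507, -0.139, 0.086], [0.508, -0.142, 0.081], [0.508, -0.145, 0.084], [0.508, -0.147, 0.085], [0.508, -0.15, 0.082], [0.508, -0.153, 0.085], [0.508, -0.156, 0.082], [0.508, -0.159, 0.081], [0.508, -0.161, 0.084], [0.508, -0.164, 0.083], [0.508, -0.166, 0.084], [0.508, -0.169, 0.083], [0.508, -0.172, 0.086], [0.507, -0.128, 0.069], [0.505, -0.129, 0.084], [0.505, -0.131, 0.083], [0.505, -0.134, 0.083], [0.505, -0.137, 0.083], [0.505, -0.14, 0.083], [0.505, -0.142, 0.085], [0.505, -0.145, 0.083], [0.505, -0.147, 0.085], [0.505, -0.15, 0.084], [0.506, -0.153, 0.08], [0.505, -0.156, 0.083], [0.505, -0.158, 0.086], [0.
[... 443 characters left out ...]
, 0.066], [0.508, 0.031, 0.068], [0.506, 0.036, 0.061], [0.505, 0.033, 0.067], [0.505, 0.031, 0.068], [0.503, 0.042, 0.057], [0.503, 0.039, 0.06], [0.503, 0.036, 0.061], [0.502, 0.033, 0.068], [0.502, 0.031, 0.068], [0.503, 0.017, 0.063], [0.503, 0.014, 0.061], [0.503, 0.012, 0.066], [0.5, 0.039, 0.061], [0.5, 0.036, 0.06], [0.5, 0.033, 0.067], [0.5, 0.031, 0.067], [0.5, 0.02, 0.063], [0.5, 0.017, 0.062], [0.5, 0.014, 0.067], [0.5, 0.011, 0.068], [0.5, 0.009, 0.063], [0.497, 0.039, 0.062], [0.497, 0.036, 0.064], [0.496, 0.033, 0.069], [0.496, 0.03, 0.072], [0.497, 0.02, 0.069], [0.497, 0.017, 0.064], [0.497, 0.014, 0.066], [0.498, 0.012, 0.061], [0.497, 0.009, 0.066], [0.499, -0.016, 0.055]]
```

View pics/crop0.png

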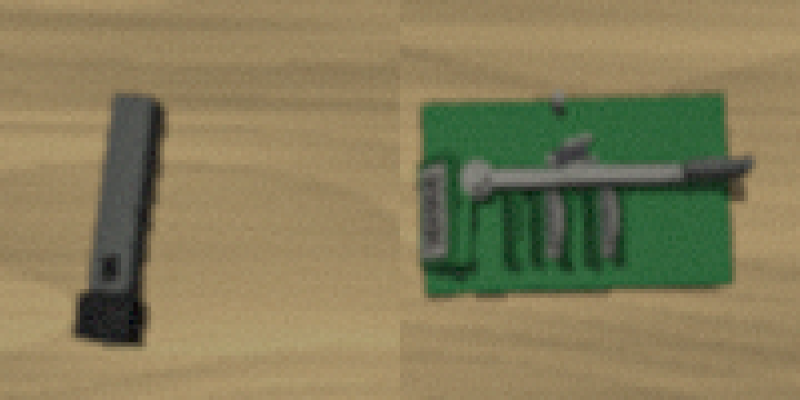

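The crop confirms the grey scanner: its black nose points to the robot (crop (110,320)), and the label plate is at the rack's left end, with the arm at rest. Next I'll get the label centre and the scanner's axis, then start moving.

```bash
cat > m2.py <<'E'
from h import *
f=np.load('top0.npz'); a,d=f['a'],f['d']; i=camera_info('top'); P=cloud(i,d); Z=P[...,2]
y=np.array([np.sin(np.deg2rad(-2.6)),np.cos(np.deg2rad(2.6))]); x=np.array([y[1],-y[0]]); o=np.array([.4801,-.0558])
L=(P[...,:2]-o)@np.stack([x,y],1)
m=(d>0)&(Z>.02)&(L[...,1]>.08)&(L[...,1]<.13)&(abs(L[...,0])<.06)
q=np.c_[L[m],Z[m]]; print('plate',m.sum(),q.min(0),q.max(0))
for z0 in (.03,.04,.05,.06): 
    s=q[abs(q[:,2]-z0)<.005]; print(z0,len(s),s.mean(0).round(4),s.min(0).round(3),s.max(0).round(3))
A=a.astype(int); gr=abs(A[...,1]-A[...,2])<20; wm=m&gr&(A.sum(2)>240); q=np.c_[L[wm],Z[wm]]; print('label',wm.sum(),q.mean(0),np.median(q,0),q.min(0),q.max(0))
# scanner handle axis: centre of top-face per x slice
for xs in np.arange(.46,.63,.015):
    s=P[(d>0)&(Z>.024)&(abs(P[...,0]-xs)<.006)&(P[...,1]>.25)&(P[...,1]<.37)]
    if len(s): print(xs.round(3),len(s),s[:,1].min().round(4),s[:,1].max().round(4),s[:,1].mean().round(4),s[:,0].max().round(4),s[:,0].min().round(4))
p,M,o=tool(); t=np.array([.54,.313,.2]); print('tool delta mm',M.T@(t-p)*1000)
E
python3 m2.py
```

```text
plate 275 [-0.03332869  0.08022662  0.02323951] [0.03576847 0.1106414  0.0727872 ]
0.03 31 [-0.0028  0.1083  0.0301] [-0.033  0.083  0.026] [0.034 0.111 0.035]
0.04 42 [0.0029 0.1044 0.0397] [-0.031  0.1    0.036] [0.036 0.107 0.044]
0.05 78 [0.0027 0.0923 0.0497] [-0.033  0.08   0.045] [0.035 0.104 0.055]
0.06 61 [0.0002 0.0926 0.0603] [-0.033  0.083  0.055] [0.035 0.098 0.065]
label 106 [0.00049971 0.09979986 0.04714753] [-0.00055471  0.09803501  0.05049892] [-0.02745231  0.08039725  0.02323951] [0.03411479 0.1106414  0.06530426]
0.46 3 0.3038 0.3156 0.3089 0.4641 0.4639
0.475 63 0.2971 0.3361 0.3175 0.4807 0.4691
0.49 51 0.2995 0.3362 0.3177 0.4953 0.4857
0.505 39 0.3035 0.3284 0.3158 0.5093 0.4999
0.52 44 0.3005 0.3273 0.3137 0.526 0.5142
0.535 42 0.2992 0.3276 0.3129 0.5407 0.5291
0.55 41 0.2983 0.3267 0.3122 0.5552 0.5453
0.565 38 0.2982 0.3243 0.3114 0.5701 0.56
0.58 41 0.2964 0.3244 0.309 0.5859 0.5742
0.595 42 0.2962 0.323 0.3083 0.601 0.5893
0.61 44 0.2944 0.3205 0.3077 0.6159 0.6041
0.625 12 0.2955 0.3219 0.3092 0.6224 0.6192
tool delta mm [ 18.98923509 -79.14053578 410.02529923]
```

Label world ≈ (0.476, 0.044, 0.047), rack yaw ≈ 2.6°. Scanner origin ≈ (0.543, 0.313), nose yaw ≈ 176°. I'll take the grasp with tool y at about -94°, so that joint 6 stays in range later.

```bash
python3 -m handwheel '[[[0,-8,44],0.14,-1],[[0,-16,88],0.28,-1],[[0,-24,132],0.42,-1],[[0,-32,176],0.57,-1],[[0,-40,220],0.71,-1]]'
cat > go.py <<'E'
import sys
from h import *
x,y,z,yaw=map(float,sys.argv[1:5]); p,M,o=tool()
e=M.T@(np.array([x,y,z])-p)*1000
cur=np.arctan2(M[1,1],M[0,1]); s=-np.deg2rad(yaw)+cur
print('t',o['time_s'],'pos',p.round(4),'yaw',np.rad2deg(cur).round(2),'q',o['qpos'].round(2),'F',o['force'].round(1),'w',round(o['grip_width'],4)); print('xaxis',M[:,0].round(3),'delta',e.round(1),'spin',s.round(3), (s+np.pi)%(2*np.pi)-np.pi)
E
python3 go.py .543 .3127 .15 -94.2
```

```text
time_s: 0.6
ee_pos: [0.3741, 0.4102, 0.2188]
eef_rot: [-1.087, 1.569, -2.132]
force: [-0.3, 1.0, 0.8]
grip_width: 0.094
t 0.6 pos [0.3741 0.4102 0.2188] yaw 30.14 q [ 0.77  0.31  1.51 -0.    1.32  0.24] F [-0.3  1.   0.8] w 0.094
xaxis [-0.001 -0.001 -1.   ] delta [ 68.7  97.2 169.1] spin 2.17 2.1700845314820763
```

```bash
python3 -m handwheel '[[[5,20,35],0.145,-1],[[10,40,70],0.29,-1],[[20,60,105],0.435,-1],[[25,80,140],0.58,-1],[[30,97,169],0.725,-1]]' >/dev/null; python3 -m handwheel '[[[0,0,0],0.145,-1],[[0,0,0],0.29,-1],[[0,0,0],0.435,-1],[[0,0,0],0.58,-1],[[0,0,0],0.725,-1]]' ; python3 go.py .543 .3127 .15 -94.2
```

```text
time_s: 1.6
ee_pos: [0.5442, 0.3111, 0.1875]
eef_rot: [0.105, 1.568, -2.403]
force: [0.8, -0.3, 0.4]
grip_width: 0.0942
t 1.6 pos [0.5442 0.3111 0.1875] yaw -53.67 q [ 0.46  0.5   1.32 -0.    1.33  1.4 ] F [ 0.8 -0.3  0.4] w 0.0942
xaxis [-0.002 -0.002 -1.   ] delta [37.5 -2.  -0.1] spin 0.707 0.7073143345168669
```

```bash
python3 -m handwheel '[[[0,0,0],0.145,-1],[[0,0,0],0.29,-1],[[0,0,0],0.435,-1],[[0,0,0],0.58,-1],[[0,-2,0],0.707,-1]]' >/dev/null
python3 - <<'E'
from h import *
i=camera_info('wrist'); a,d=camera('wrist'); P=cloud(i,d); Z=P[...,2]; A=a.astype(int)
cv2.imwrite('pics/wrist1.png',a)
m=(d>0)&(Z>.022)&(Z<.04)&(abs(P[...,0]-.543)<.11)&(abs(P[...,1]-.3127)<.05)
for s0 in np.arange(.46,.63,.02):
    s=P[m&(abs(P[...,0]-s0)<.004)]
    if len(s): print(s0.round(3),len(s),np.percentile(s[:,1],[1,99]).round(4),np.percentile(s[:,1],[1,99]).mean().round(4))
q=P[m]; print(np.percentile(q[:,0],[.3,99.7]))
E
python3 go.py .543 .3127 .02 -94.2
```

```text
0.46 8 [0.3026 0.3151] 0.3089
0.48 183 [0.2987 0.3367] 0.3177
0.5 135 [0.3023 0.3298] 0.316
0.52 143 [0.301  0.3282] 0.3146
0.54 146 [0.2996 0.3262] 0.3129
0.56 163 [0.2982 0.3257] 0.312
0.58 166 [0.2968 0.324 ] 0.3104
0.6 171 [0.2953 0.3221] 0.3087
0.62 153 [0.2944 0.3217] 0.308
[0.46413453 0.62261396]
t 2.15 pos [0.5427 0.3128 0.1871] yaw -94.94 q [ 0.46  0.5   1.32 -0.    1.33  2.12] F [ 0.4 -0.4 -0.9] w 0.0942
xaxis [-0.003 -0.002 -1.   ] delta [167.   -0.3  -0.8] spin -0.013 -0.01291429033957181
```

View pics/wrist1.png

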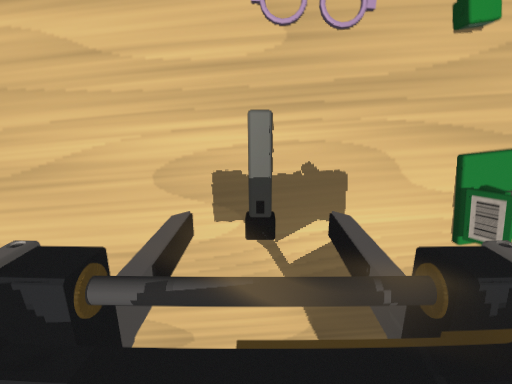

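The wrist view shows the grey handle (260,150) centred between the open jaws, with the black nose at (260,226). The label is visible on the right at (487,220). Descending.

```bash
python3 -m handwheel '[[[32,0,-1],-0.013,-1],[[64,0,-1],-0.013,-1],[[96,0,-1],-0.013,-1],[[128,0,-1],-0.013,-1],[[150,0,-1],-0.013,-1]]' ; python3 go.py .5434 .3127 .019 -94.2
```

```text
time_s: 2.65
ee_pos: [0.5424, 0.3119, 0.0345]
eef_rot: [0.653, 1.564, -2.559]
force: [-0.9, -0.1, 0.5]
grip_width: 0.094
t 2.65 pos [0.5424 0.3119 0.0345] yaw -94.03 q [ 0.46  0.67  1.44 -0.    1.04  2.11] F [-0.9 -0.1  0.5] w 0.094
xaxis [-0.006 -0.004 -1.   ] delta [15.4 -0.9 -1.1] spin 0.003 0.00299896091322438
```

```bash
python3 -m handwheel '[[[8,0,0],0,-1],[[16,0,0],0,-1],[[17,0,0],0,0.3],[[17,0,0],0,0.8],[[17,0,0],0,0.8]]' 25; python3 -m handwheel '[[[0,0,0],0,0.9],[[0,0,0],0,0.9],[[0,0,0],0,0.9],[[0,0,0],0,0.9],[[0,0,0],0,0.9]]' 25; python3 go.py .5434 .3127 .06 -94.2
```

```text
time_s: 3.15
ee_pos: [0.5428, 0.3121, 0.0185]
eef_rot: [0.694, 1.566, -2.517]
force: [0.3, 0.4, 0.4]
grip_width: 0.0738
time_s: 3.65
ee_pos: [0.5428, 0.3121, 0.0186]
eef_rot: [0.686, 1.566, -2.525]
force: [-0.3, 0.1, -0.8]
grip_width: 0.0335
t 3.65 pos [0.5428 0.3121 0.0186] yaw -94.01 q [ 0.46  0.69  1.44 -0.    1.01  2.11] F [-0.3  0.1 -0.8] w 0.0335
xaxis [-0.004 -0.003 -1.   ] delta [-41.4  -0.5  -0.4] spin 0.003 0.0032711335670652097
```

```bash
python3 -m handwheel '[[[0,0,0],0,1],[[0,0,0],0,1],[[-5,0,0],0,1],[[-20,0,0],0,1],[[-40,0,0],0,1]]' 25; python3 go.py .4687 .2038 .0506 2.8
```

```text
time_s: 4.15
ee_pos: [0.5427, 0.3121, 0.0593]
eef_rot: [0.665, 1.565, -2.547]
force: [-0.4, 0.7, -0.6]
grip_width: 0.0277
t 4.15 pos [0.5427 0.3121 0.0593] yaw -94.01 q [ 0.46  0.63  1.43 -0.    1.09  2.1 ] F [-0.4  0.7 -0.6] w 0.0277
xaxis [-0.005 -0.003 -1.   ] delta [  9.5 113.2  66.2] spin -1.69 -1.6897169165170243
```

Gripped at 27.7 mm. Now I'll turn it and bring it over.

```bash
python3 -m handwheel '[[[0,15,10],-0.13,1],[[0,40,25],-0.26,1],[[0,65,40],-0.39,1],[[0,90,55],-0.52,1],[[0,113,66],-0.65,1]]' >/dev/null;python3 -m handwheel '[[[0,0,0],-0.13,1],[[0,0,0],-0.26,1],[[0,0,0],-0.39,1],[[0,0,0],-0.52,1],[[0,0,0],-0.65,1]]'; python3 go.py .4687 .2038 .0506 2.8
```

```text
time_s: 5.15
ee_pos: [0.4686, 0.2033, 0.0625]
eef_rot: [-0.476, 1.567, -2.376]
force: [0.4, 0.1, -1.0]
grip_width: 0.0278
t 5.15 pos [0.4686 0.2033 0.0625] yaw -18.91 q [ 0.34  0.41  1.78 -0.    0.96  0.67] F [ 0.4  0.1 -1. ] w 0.0278
xaxis [-0.003 -0.003 -1.   ] delta [11.9 -0.1 -0.6] spin -0.379 -0.37884910244352765
```

```bash
python3 -m handwheel '[[[4,0,-1],-0.12,1],[[8,0,-1],-0.25,1],[[12,0,-1],-0.379,1],[[12,0,-1],-0.379,1],[[12,0,-1],-0.379,1]]'
python3 - <<'E'
from h import *
out=[]
for n in('top','scene','wrist'):
    i=camera_info(n); a,d=camera(n); np.savez(f'{n}1.npz',a=a,d=d); P=cloud(i,d); Z=P[...,2]
    if n=='wrist': out.append(a[:, :]); 
    A=a.astype(int)
    g=(A.max(2)-A.min(2)<30)&(d>0)
    m=g&(abs(P[...,0]-.47)<.05)&(P[...,1]>.11)&(P[...,1]<.3)&(Z>.035)&(Z<.068)
    print(n,m.sum())
    for s0 in np.arange(.12,.30,.02):
        s=P[m&(abs(P[...,1]-s0)<.006)]
        if len(s)>5: print(s0.round(2),len(s),np.percentile(s[:,0],[3,97]).round(4),np.percentile(s[:,2],[10,50,95]).round(4),s[:,1].min().round(4))
    l=(abs(P[...,0]-.476)<.04)&(P[...,1]>.03)&(P[...,1]<.06)&(Z>.025)&(Z<.07)&g&(A.sum(2)>300)
    if l.sum()>5: print('label',l.sum(),P[l].min(0).round(4),P[l].max(0).round(4),P[l].mean(0).round(4))
i=np.load('scene1.npz')['a']; cv2.imwrite('pics/s1.png',np.hstack([cv2.resize(i[100:290,170:400],(484,400),interpolation=3),cv2.resize(out[0],(310,400))]))
E
python3 go.py .4687 .2038 .0506 2.8
```

```text
time_s: 5.65
ee_pos: [0.4692, 0.2043, 0.0514]
eef_rot: [-0.707, 1.568, -2.233]
force: [0.2, 0.3, -0.2]
grip_width: 0.0282
top 237
0.12 18 [0.4561 0.48  ] [0.0511 0.0556 0.0644] 0.1235
0.14 59 [0.4549 0.4878] [0.0592 0.0619 0.0651] 0.1341
0.16 44 [0.4588 0.4847] [0.0563 0.0613 0.0655] 0.1557
0.18 13 [0.4608 0.482 ] [0.0603 0.0625 0.0655] 0.174
label 55 [0.449  0.0351 0.0258] [0.5037 0.0543 0.0665] [0.4731 0.0438 0.0486]
scene 547
0.14 53 [0.4568 0.4925] [0.04   0.0604 0.0649] 0.1343
0.16 38 [0.4732 0.4885] [0.0403 0.0541 0.0638] 0.1544
0.18 34 [0.4699 0.4866] [0.0403 0.0559 0.0628] 0.1743
0.2 21 [0.4907 0.498 ] [0.0489 0.0583 0.0674] 0.1949
0.22 38 [0.4699 0.4852] [0.0397 0.0562 0.063 ] 0.2142
0.24 49 [0.4575 0.484 ] [0.0418 0.0597 0.0644] 0.234
0.26 49 [0.455  0.4837] [0.042  0.0592 0.0627] 0.2542
0.28 33 [0.4585 0.4821] [0.0421 0.0596 0.064 ] 0.274
label 37 [0.4494 0.0321 0.0301] [0.5028 0.051  0.0643] [0.4772 0.0415 0.0485]
wrist 10694
0.14 793 [0.455  0.4889] [0.0619 0.0626 0.0635] 0.134
0.16 158 [0.4603 0.4889] [0.0593 0.0609 0.0623] 0.154
0.18 436 [0.4571 0.483 ] [0.0613 0.0626 0.0634] 0.1769
0.2 850 [0.4554 0.483 ] [0.0613 0.0625 0.064 ] 0.194
0.22 1125 [0.4557 0.4924] [0.0555 0.0624 0.064 ] 0.214
0.24 972 [0.4544 0.4803] [0.0614 0.0625 0.0637] 0.234
0.26 1064 [0.4535 0.4792] [0.0614 0.0626 0.0637] 0.254
0.28 918 [0.4534 0.4782] [0.061  0.0625 0.0637] 0.274
t 5.8 pos [0.4691 0.2043 0.051 ] yaw 2.67 q [ 0.34  0.43  1.78 -0.    0.94  0.29] F [-0.5 -0.4 -1.5] w 0.0279
xaxis [-0.002 -0.002 -1.   ] delta [ 0.4 -0.4  0.5] spin -0.002 -0.0022218575886570058
```

View pics/s1.png

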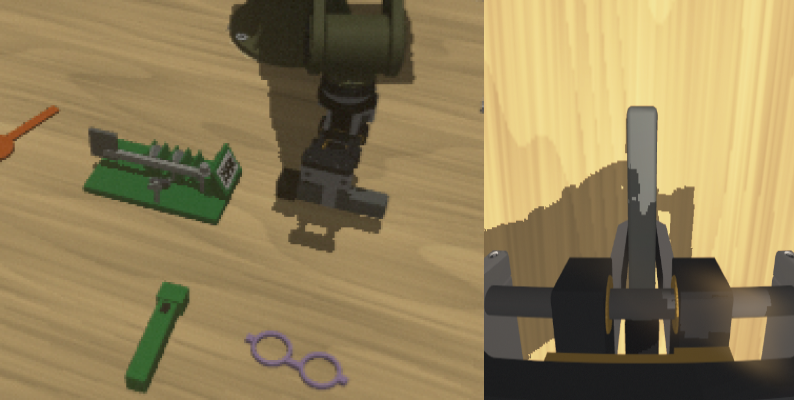

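Left half: the scanner is held level at crop (330,197), with its nose facing the label (228,172). The scanner's top is level at 62.5 mm, its axis runs about 2.2–2.7° against the rack's 2.6°, and the nose is at y ≈ 0.124, about 80 mm from the label. I'll hold it here for about 2.5 s.

```bash
for k in 1 2 3 4 5; do python3 -m handwheel '[[[0,0,0],0,1],[[0,0,0],0,1],[[0,0,0],0,1],[[0,0,0],0,1],[[0,0,0],0,1]]' | tail -5 >/dev/null; done; python3 go.py .4687 .2338 .0188 2.8
```

```text
t 8.3 pos [0.4691 0.2043 0.051 ] yaw 2.67 q [ 0.34  0.43  1.78 -0.    0.94  0.29] F [ 0.7  0.3 -1.5] w 0.0282
xaxis [-0.002 -0.002 -1.   ] delta [ 32.1   1.  -29.6] spin -0.002 -0.002354308821359563
```

```bash
python3 -m handwheel '[[[2,0,-12],0,1],[[8,0,-30],0,1],[[16,0,-30],0,1],[[22,0,-30],0,1],[[26,0,-30],0,1]]' >/dev/null;  python3 -m handwheel '[[[2,0,0],0,1],[[4,0,0],0,1],[[6,0,0],0,1],[[6.5,0,0],0,1],[[6.5,0,0],0,1]]'; python3 go.py .4687 .2338 .0186 2.8
```

```text
time_s: 9.3
ee_pos: [0.4675, 0.2337, 0.0184]
eef_rot: [-0.814, 1.567, -2.338]
force: [-4.0, -2.6, 9.5]
grip_width: 0.0277
t 9.3 pos [0.4675 0.2337 0.0184] yaw 2.66 q [ 0.39  0.5   1.76 -0.    0.88  0.35] F [-4.  -2.6  9.5] w 0.0277
xaxis [-0.003 -0.003 -1.   ] delta [-0.2  1.2  0. ] spin -0.002 -0.0024824773677134537
```

```bash
python3 -m handwheel '[[[-0.3,0,0],0,0.2],[[-0.3,0,0],0,-0.3],[[-0.3,0,0],0,-0.3],[[-0.3,0,0],0,-0.3],[[-0.3,0,0],0,-0.3]]'; python3 -m handwheel '[[[0,0,0],0,-0.3],[[-15,0,0],0,-0.3],[[-50,0,0],0,-0.3],[[-90,0,0],0,-0.3],[[-130,0,0],0,-0.3]]'
python3 - <<'E'
from h import *
i=camera_info('top'); a,d=camera('top'); P=cloud(i,d); Z=P[...,2]; np.savez('top2.npz',a=a,d=d)
i=camera_info('wrist'); a,d=camera('wrist'); P=cloud(i,d); Z=P[...,2]
m=(d>0)&(abs(P[...,0]-.468)<.05)&(P[...,1]>.14)&(P[...,1]<.33)&(Z>.015)&(Z<.05); q=P[m]
print(m.sum(),q.mean(0),np.percentile(q[:,2],[5,50,95]),q[:,1].min(),q[:,1].max())
cv2.imwrite('pics/w2.png',a)
E
python3 go.py .475 -.142 .15 -87.4
```

```text
time_s: 9.8
ee_pos: [0.4674, 0.2337, 0.0186]
eef_rot: [-0.823, 1.567, -2.347]
force: [-0.1, -0.1, -0.0]
grip_width: 0.0608
time_s: 10.3
ee_pos: [0.4675, 0.234, 0.1499]
eef_rot: [-0.871, 1.566, -2.395]
force: [-0.1, -0.6, -0.5]
grip_width: 0.0609
3844 [0.46716383 0.23544162 0.02965309] [0.0274462  0.0298339  0.03120248] 0.15489391262471927 0.31401376255218366
t 10.4 pos [0.4697 0.235  0.1537] yaw 2.66 q [ 0.39  0.31  1.67 -0.    1.16  0.35] F [ 0.1 -0.6  0.2] w 0.0612
xaxis [ 0.005  0.    -1.   ] delta [  3.6 -12.3 376.8] spin 1.572 1.571869166352526
```

View pics/w2.png

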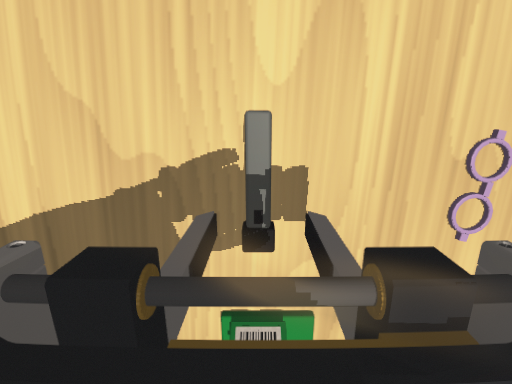

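The scanner lies flat and released: (258,170) in the picture, top at 29.8 mm. The label is at the bottom (258,333). Now over to the thumb tab with closed fingers.

```bash
python3 -m handwheel '[[[0,-2,40],0.14,1],[[0,-4,80],0.28,1],[[0,-6,120],0.42,1],[[0,-8,160],0.56,1],[[0,-10,200],0.7,1]]' 40 >/dev/null; python3 go.py .475 -.149 .16 -87.4
```

```text
t 10.9 pos [0.4685 0.0332 0.153 ] yaw -37.76 q [-0.01  0.19  1.82  0.    1.13  0.65] F [-0.   0.2 -0.4] w 0.0245
xaxis [ 0.004  0.    -1.   ] delta [ -7.1 116.8 140. ] spin 0.866 0.8663076568883463
```

```bash
python3 -m handwheel '[[[-3,25,30],0.145,1],[[-5,50,60],0.29,1],[[-7,75,90],0.43,1],[[-7,100,120],0.57,1],[[-7,117,140],0.71,1]]' 40 >/dev/null; python3 -m handwheel '[[[0,0,0],0.14,1],[[0,0,0],0.14,1],[[0,0,0],0.15,1],[[0,0,0],0.15,1],[[0,0,0],0.15,1]]';  python3 - <<'E'
from h import *
i=camera_info('top'); a,d=camera('top'); P=cloud(i,d); np.savez('top3.npz',a=a,d=d)
i=camera_info('wrist'); a,d=camera('wrist'); P=cloud(i,d); Z=P[...,2]; cv2.imwrite('pics/w3.png',a)
m=(d>0)&(abs(P[...,0]-.505)<.03)&(abs(P[...,1]+.15)<.035)&(Z>.076)&(Z<.092); print('tab',m.sum())
if m.sum(): print(P[m].min(0),P[m].max(0),P[m].mean(0))
E
python3 go.py .478 -.149 .062 -87.4
```

```text
time_s: 11.9
ee_pos: [0.4749, -0.1508, 0.1592]
eef_rot: [-3.069, 1.567, 0.121]
force: [-0.3, -0.0, 0.4]
grip_width: 0.0007
tab 502
[ 0.50022361 -0.1730606   0.07601362] [ 0.50911759 -0.12776058  0.08563078] [ 0.5047691  -0.15077986  0.0832361 ]
t 12.0 pos [ 0.4749 -0.151   0.1593] yaw -87.34 q [-0.38  0.24  1.74  0.    1.15  1.14] F [0.1 0.  1.5] w 0.0004
xaxis [ 0.004  0.    -1.   ] delta [97.3 -1.8 -2.8] spin 0.001 0.001099011342900802
```

View pics/w3.png

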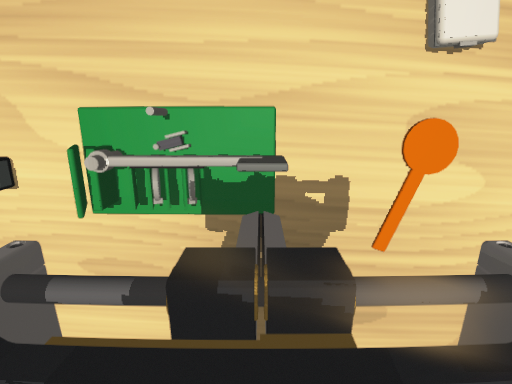

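The wrist view shows the closed fingers (262,230) facing the tab (262,163), and the base below is bare. The tab centre is at (0.505,-0.150). Descending in front of its face.

```bash
python3 -m handwheel '[[[20,0,0],0,1],[[45,0,0],0,1],[[70,0,0],0,1],[[90,0,0],0,1],[[97,0,0],0,1]]' ; python3 -m handwheel '[[[0,0,-3],0,1],[[0,0,-6],0,1],[[0,0,-9],0,1],[[0,0,-12],0,1],[[0,0,-12],0,1]]'; python3 go.py .503 -.150 .062 -87.4
```

```text
time_s: 12.5
ee_pos: [0.4745, -0.1504, 0.0606]
eef_rot: [-2.375, 1.569, 0.814]
force: [-0.3, 0.5, 1.2]
grip_width: 0.0007
time_s: 13.0
ee_pos: [0.4871, -0.1499, 0.0611]
eef_rot: [-2.764, 1.568, 0.425]
force: [-0.6, -0.5, 0.1]
grip_width: 0.0003
t 13.0 pos [ 0.4871 -0.1499  0.0611] yaw -87.26 q [-0.37  0.41  1.79  0.    0.95  1.15] F [-0.6 -0.5  0.1] w 0.0003
xaxis [ 0.002  0.001 -1.   ] delta [ -0.8   0.8 -15.9] spin 0.002 0.002423313324857901
```

```bash
python3 -m handwheel '[[[0,0,-6],0,1],[[0,0,-14],-0.05,1],[[0,1,-20],-0.1,1],[[0,1,-26],-0.13,1],[[0,1,-30.5],-0.15,1]]' ; python3 go.py .5419 -.145 .062 -70.2
```

```text
time_s: 13.5
ee_pos: [0.5171, -0.149, 0.0608]
eef_rot: [-1.467, 1.569, 1.873]
force: [-11.7, 2.8, 2.9]
grip_width: 0.0005
t 13.5 pos [ 0.5171 -0.149   0.0608] yaw -78.6 q [-0.35  0.46  1.7   0.    0.98  1.02] F [-11.7   2.8   2.9] w 0.0005
xaxis [-0.001  0.002 -1.   ] delta [ -1.2   0.9 -25.1] spin -0.147 -0.14667038664943366
```

```bash
python3 -m handwheel '[[[0,0,-5],-0.03,1],[[0,0,-10],-0.06,1],[[0,0,-15],-0.09,1],[[0,1,-20],-0.12,1],[[0,1,-25],-0.147,1]]' ; python3 go.py .5589 -.139 .062 -63.9
```

```text
time_s: 14.0
ee_pos: [0.5415, -0.1449, 0.0605]
eef_rot: [-1.109, 1.567, 2.38]
force: [-6.0, 0.8, 1.9]
grip_width: 0.0007
t 14.0 pos [ 0.5415 -0.1449  0.0605] yaw -70.12 q [-0.33  0.5   1.63  0.    1.01  0.9 ] F [-6.   0.8  1.9] w 0.0007
xaxis [-0.003  0.003 -1.   ] delta [ -1.5   0.4 -18.4] spin -0.109 -0.10862967622772857
```

```bash
python3 -m handwheel '[[[0,0,-5],-0.03,1],[[0,0,-10],-0.06,1],[[-1,0,-15],-0.09,1],[[-1,0.5,-18.5],-0.109,1],[[-1,0.5,-18.5],-0.109,1]]' ; python3 go.py .5637 -.1371 .062 -62.2
```

```text
time_s: 14.5
ee_pos: [0.5584, -0.139, 0.0608]
eef_rot: [-0.902, 1.565, 2.696]
force: [-8.2, -1.8, 0.1]
grip_width: 0.0008
t 14.5 pos [ 0.5584 -0.139   0.0608] yaw -63.84 q [-0.31  0.53  1.59  0.    1.03  0.81] F [-8.2 -1.8  0.1] w 0.0008
xaxis [-0.006  0.003 -1.   ] delta [-1.3  0.6 -5.6] spin -0.029 -0.02866842597642627
```

Run:
```python
from h import *
f=np.load('top0.npz');
for n in('top','scene','wrist'):
    i=camera_info(n); a,d=camera(n); P=cloud(i,d); Z=P[...,2]; cv2.imwrite(f'pics/{n}4.png',a if n=='wrist' else cv2.resize(a[110:300,150:400],(750,570),interpolation=3))
    g=(d>0)&(a.max(2).astype(int)-a.min(2)<40)
    m=g&(Z>.074)&(Z<.092)&(P[...,0]>.5)&(P[...,0]<.64)&(P[...,1]<-.09)&(P[...,1]>-.2)
    if m.sum()>4: print(n,'tab',m.sum(),np.median(P[m],0).round(4),P[m].min(0).round(3),P[m].max(0).round(3))
    # bar
    b=g&(Z>.044)&(Z<.058)&(P[...,1]<-.01)&(P[...,1]>-.11)&(P[...,0]>.515)&(P[...,0]<.6)
    q=P[b]
    if len(q)>10:
        v=q[:,:2]-np.array([.4973,.0144]); ang=np.arctan2(v[:,0],-v[:,1])-np.deg2rad(2.6); print(n,'bar',len(q),np.percentile(ang,[10,50,90]).round(3))
```

```text
top bar 88 [0.348 0.436 0.542]
scene tab 79 [ 0.5703 -0.1366  0.0823] [ 0.557 -0.153  0.074] [ 0.586 -0.114  0.092]
scene bar 125 [0.382 0.446 0.535]
wrist tab 1887 [ 0.5707 -0.1337  0.0837] [ 0.558 -0.155  0.074] [ 0.584 -0.112  0.092]
wrist bar 2901 [0.362 0.436 0.513]
```

View pics/wrist4.png

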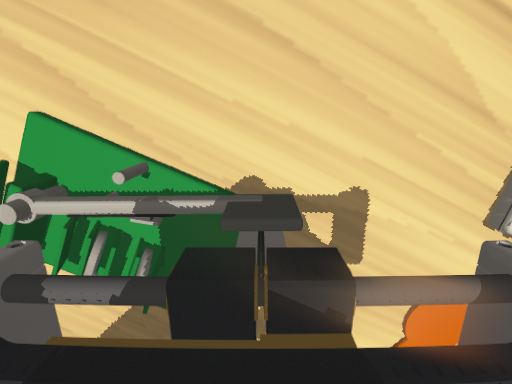

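The wrist view shows the fingers (262,240) flat against the tab (262,213) and the arm swung well past the pawl. The measured angle is about 0.415 by the tab and 0.436 by the bar. I'll push 3 mm more and hold.

```bash
python3 -m handwheel '[[[0,0,-1],-0.005,1],[[0,0,-2],-0.01,1],[[0,0,-3],-0.018,1],[[0,0,-3],-0.018,1],[[0,0,-3],-0.018,1]]' ; python3 -m handwheel '[[[0,0,0],0,1],[[0,0,0],0,1],[[0,0,0],0,1],[[0,0,0],0,1],[[0,0,0],0,1]]'
python3 - <<'E'
from h import *
i=camera_info('wrist'); a,d=camera('wrist'); P=cloud(i,d); Z=P[...,2]
m=(d>0)&(a.max(2).astype(int)-a.min(2)<40)&(Z>.076)&(Z<.09)&(P[...,0]>.5)&(P[...,0]<.64)&(P[...,1]<-.09)&(P[...,1]>-.2); q=P[m]
v=(q.min(0)+q.max(0))[:2]/2-np.array([.4973,.0144]); print('angle',np.arctan2(v[0],-v[1])-np.deg2rad(2.6),np.hypot(*v))
i=camera_info('top'); a,d=camera('top'); P=cloud(i,d); m=(d>0)&(P[...,2]>.02)&(abs(P[...,0]-.468)<.05)&(P[...,1]>.14)&(P[...,1]<.33); print('scanner',P[m].mean(0).round(3), P[m][:,1].min().round(3),P[m][:,1].max().round(3))
f=np.load('top0.npz')['a'].astype(int); df=abs(a.astype(int)-f).max(2)
for n,(u,v) in dict(frame=(168,136),case=(367,156),paddle=(364,214)).items(): print(n,'diff px',(df[v-14:v+14,u-20:u+20]>60).sum())
E
python3 go.py .5637 -.1371 .062 -62.2
```

```text
time_s: 15.15
ee_pos: [0.5604, -0.1382, 0.0606]
eef_rot: [-0.752, 1.563, 2.863]
force: [-6.4, -3.4, 2.0]
grip_width: 0.0007
time_s: 15.65
ee_pos: [0.5599, -0.1385, 0.0605]
eef_rot: [-0.662, 1.561, 2.952]
force: [-6.9, -2.3, 2.6]
grip_width: 0.0006
angle 0.42932274817305516 0.16497686081860946
scanner [0.469 0.229 0.029] 0.153 0.313
frame diff px 0
case diff px 0
paddle diff px 0
t 15.75 pos [ 0.5599 -0.1385  0.0605] yaw -62.89 q [-0.31  0.54  1.58 -0.    1.03  0.79] F [-7.3 -2.2  3.1] w 0.0005
xaxis [-0.009  0.002 -1.   ] delta [-1.5  0.5 -4. ] spin -0.012 -0.012044122832679527
```

```bash
python3 -c "
from station import *
print(hand_in())"
```

```text
the job is handed in; nothing more can be done
None
```

The job is done and handed in after about 16 s of robot time; no verdict came back.

- **Scan:** I held the grey scanner for about 2.5 s. It was level, within about 0.5° of square, with its nose about 80 mm from the label. The measurements put the spot within a few millimetres of the label's centre.
- **Scanner laid down:** It lies flat and released, with its top at about 30 mm, roughly 3 cm further from the rack than where it was held for the scan. It is not where it started.
- **Retaining arm:** I pushed the tab past its click and was still holding it there at hand-in. The last check gave an angle of about 0.43 rad with about 7–8 N of push.
- **Bystanders:** Before and after top images show no change at the paddle, frame or case.

**Disagreements and drift:**
- One step earlier, the arm's angle measured 0.415 rad from the tab and 0.436 from the bar. Both lie between the click (0.35) and the end stop (0.58).
- The push onto the pawl read 12 N against the stated 7 N.
- The pose slipped back about 0.5 mm during the last hold.

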